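# Slide the resolution grid along the fence onto its locating pin

### The arm

A 7-joint arm with a two-finger parallel gripper is mounted at the origin on the work surface. World frame = base frame: x ahead of the robot, y to its left, z up, the work surface at z = 0. Lengths are in m, angles in degrees, forces in N, time in s.
With the tool pointing down it reaches from about 0.425 to 0.875 m from the base axis. Payload 4.7 kg.
Tool frame: the origin (TCP) lies midway between the tips of the shut fingers; the grasp point (between the pads) lies 19 mm behind it (arm.tcp_to_grasp is the distance from the TCP to the grasp point, in m); z points along the fingers, y is the direction in which the jaws open and shut (so a half turn about z gives the same grasp; the last joint's range is limited). The gripper opens to 85 mm and grips with 20 to 120 N. Pads are 22 mm wide; open, the fingers measure 114 mm over their backs; the gripper's body (76 mm by 85 mm) begins 54 mm behind the grasp point. The pads swing forward as they close: fully open they stand 13 mm farther back than shut.
Start: joints at [-67.661, 18.392, -4.016, 83.108, 1.295, 78.541, -3.26], TCP at [0.239, 0.605, 0.199] pointing down, gripper open.
Joint ranges: [-163.93, 163.93], [-17.29, 119.83], [-79.2, 71.16], [3.27, 140.29], [-89.18, 269.18], [5.43, 117.66], [-154.24, 154.24]. Speed limits (degrees/s): [147.25, 147.25, 180, 180, 180, 180, 180].

### API

Orientations are given as [roll, pitch, yaw] about the fixed x, y, z axes, in that order (R = Rz(yaw) Ry(pitch) Rx(roll)).
In Python, from workcell import arm gives the robot as it stands.
- The arm moves only by the tool play_rows, never from a script. Its argument "commands" is one flat list of numbers, 4 for each row, row after row: the shift along the tool's x, y, z in cm, then the turn about the tool's z in rad. A call has 1 to 8 rows; each row shifts and turns the commanded pose from where the row before left it, along the tool's axes as they then stand; what a row does not reach is not made up. A row lasts 1/10 s, in which the tool goes at most 50 mm and 8.59 degrees, less where a joint would pass 70% of its speed; a pose out of reach is approached as far as the arm can. A call with a gripper value outside its range is refused whole. "jaw" is the opening in per cent of the stroke, from 0 (shut) to 100 (fully open), set as the call begins (left out, the last holds). The fingers move at their own pace and stop on an object; "squeeze" is the grip in N (left out, the last holds). Time passes only in rows, so rows that do not move let the fingers close. It gives the time, the measured TCP pose, the force and the opening at its end, in the units of the state.
- arm.observe(): the state, without advancing time (a new reading comes with each control period).
- arm.read_camera(name): name is "scene" or "top" or "wrist"; returns a dict with "color" (400x640x3 uint8, red, green, blue), "intrinsics" (3x3 intrinsics, pixels), "D" ([k1, k2, p1, p2, k3] as OpenCV has them; the pictures are not rectified), "R" (3x3) and "t" (3): a world point X has camera coordinates R X + t. Camera axes: x right, y down, z forward; pixel columns grow to the right and rows downward; lengths in m; the calibration is good to about 2 mm. A picture is of the moment at which its call begins. There is no depth.
- arm.job_done(): hands the job in, once; it reports no verdict.
Trained networks look in a picture, given as the dict that the camera call returned (one of the last four; its "shot" number tells which), for a name from the list of things; names that differ only in an ending like _2 or _b are one class to them, and where a whole thing is asked for, a point or a joint stands for the part that bears it (a point fixed in the world has none). Each returns a list of dicts, best first, with "p" (0 to 1); they miss things now and then, are a little off and sometimes report something else, mostly with a low value. They report only what shows in the picture. A call takes as long as a camera call. They do not tell look-alikes from the thing itself.
- arm.recognise(picture, thing): "location" ([column, row] in pixels, amid what is visible of it).
The state is a dict: "time_s": time; "qpos": joint angles; "qd": joint speeds; "tau": joint torques, N m; "tool_pos": TCP position; "eef_rot": TCP orientation; "force": force on the tool from outside, world axes, zero at the start; "moment": the same for the moment, N m; "grip_width": finger opening in m.
Only numpy, scipy, OpenCV 4.12 (cv2) and the standard library are available. Lean on these libraries where they do the work, as an engineer would, in place of code of your own. Each camera call takes 0.05 s, during which the arm holds its last target. There are 200 camera calls.

### The job

Mount the brass resolution grid on the grey test stand: pick it up by its black knob and set it gently on the bed, long edge against the aluminium fence, with its hole still just short of the slot so that its front part rides on top of the pin (do not lower it straight down over the slot). Then slide it along the fence, never forcing it, until the hole finds the pin and the grid drops fully home, flat on the bed. Let go and leave the gate and everything else on the shelf where it is.

Things in the scene. Friction and masses are not known exactly. Their poses are not given: they have to be found in the camera images.
- stand: Fixed test stand on the cork shelf (cork top at z = 12 mm): grey bed 220 x 112 x 12 mm, aluminium fence along its +y side. Origin on the underside, straight below the slot's middle. In its frame the bed spans x -150 to +70, y -65 to +47, top z = 12 mm. A grid riding on the pin tilts by 0.06 to 0.08 rad, rear edge on the bed. Its own weight makes it drop once the hole is within about 1.5 mm of the pin.
- slot (a point): Middle of the black slot (34 mm along the stand's x, 6 mm wide) on the bed's top; stand frame (0, 0, 12) mm. A fixed upright steel pin, 9 mm thick, rim rounded, rises 8 mm above the bed (to z = 20) on the slot's line y = 0. It is clamped somewhere in the slot, its axis anywhere from x = -12 to +12 mm: its position is not measured. Once in the hole it blocks further sliding.
- fence (a point): Middle of the fence's inner face at bed level, stand frame (-40, 35, 12) mm. The fence runs the bed's whole length along x; inner face (facing -y) at y = +35, 12 mm thick, top 16 mm above the bed.
- grid: Loose brass resolution grid: plate 150 (x) x 80 (y) x 6 mm with dark line patterns, 300 to 600 g; origin at the middle of its underside, z up. It mounts with its x axis along the stand's x and its +y long edge against the fence. It starts flat on the cork. Bed, fence, pin and brass are polished: friction between them is about 0.25.
- grid_hole (a point): Centre, at the underside, of the grid's 12 mm through hole: at x = +25, y = +5 mm in the grid's frame, so 35 mm from its +y edge and 50 mm from its front (+x) edge.
- knob_top (a point): Centre of the knob's top, 38 mm above the grid's underside. The round black knob, 22 mm across, stands on the plate's middle from z = 6 to 38 mm; the centre of mass lies on its axis.
- gate (a joint): Steel bar gate on the shelf's front lip (x = 0.362, 920 mm long, 100 mm high), hinge along y at its foot: 0 upright, growing as it leans out towards the robot (rad). Leave as found; it stays where it is by friction.
- gate_top (a point): Middle of the gate's top edge.
- step_wedge: loose; not needed, leave where it stands. Aluminium step wedge, 40 x 108 mm, six steps rising to 36 mm towards +y; origin under its middle.
- bead_disc: loose; not needed, leave where it stands. Orange acrylic bead marker disc, 40 mm across, 8 mm thick; origin under its middle.
- lead_brick: loose; not needed, leave where it stands. Dull dark lead brick 50 x 100 x 50 mm; origin under its middle.
- loupe: loose; not needed, leave where it stands. Black loupe, 44 mm across, 42 mm high; origin under its middle.
- cleaner: loose; not needed, leave where it stands. Amber bottle, 44 mm across, 90 mm high; origin under its middle.
- cassette: loose; not needed, leave where it stands. Grey film cassette 50 x 160 x 16 mm; origin under its middle.
Not all that is in view belongs to the job. Of the things shaped like the grid, the brass one is meant.

How it is judged:
By the outcome, as a careful person would: the job done as asked, in the order asked, and still so for the second after the job is handed in, with the robot touching nothing.
It also fails if it takes over 51 s, if anything falls off the work surface, if the arm or the gripper's body presses on something with over 40 N, if the wrist force passes 120 N, or if a joint passes its speed limit or range.

## Working session

There is one attempt and no reset: what is moved stays moved. The work goes in short steps, Python scripts to look and compute and a tool call to move; the robot and the scene stay as the last step left them, time stands still between calls to the robot, and variables do not carry over. Pictures are saved under pics/ and viewed, about 8 in all and at most 12, crops included, and the job is handed in when it is done.

Besides the shell and the picture viewer there is one more tool, called after ">>>" as name(argument=value, ...), one argument or row to a line, values as JSON. play_rows: Moves the arm, as the interface text tells. Its arguments: {"type":"object","properties":{"commands":{"type":"array"},"jaw":{"type":"number"},"squeeze":{"type":"number"}},"required":["commands"]}

```bash
mkdir -p pics; cat > h.py <<'E'
import numpy as np, cv2
from workcell import arm
def ray(pic,px):
    K=np.array(pic["intrinsics"]);D=np.array(pic["D"]);R=np.array(pic["R"]);t=np.array(pic["t"])
    u=cv2.undistortPoints(np.array([[px]],float),K,D)[0,0]
    return -R.T@t, R.T@np.array([u[0],u[1],1.])
def atz(pic,px,z):
    c,d=ray(pic,px); return c+d*(z-c[2])/d[2]
def proj(pic,X):
    R=np.array(pic["R"]);t=np.array(pic["t"])
    return cv2.projectPoints(np.array(X,float).reshape(-1,3),cv2.Rodrigues(R)[0],t,np.array(pic["intrinsics"]),np.array(pic["D"]))[0][:,0]
def save(pic,name,crop=None,s=1):
    im=pic["color"][:,:,::-1]
    if crop: a,b,c,d=crop; im=im[b:d,a:c]
    cv2.imwrite("pics/"+name,cv2.resize(im,None,fx=s,fy=s,interpolation=cv2.INTER_CUBIC))
def pc(n): return arm.read_camera(n)
E
python3 - <<'E'
from h import *
o=arm.observe();print({k:np.round(v,3) for k,v in o.items()}, arm.tcp_to_grasp)
top=pc("top");sc=pc("scene")
save(top,"top1.png");save(sc,"sc1.png")
for n,p in(("top",top),("scene",sc)):
    print(n,np.round(-np.array(p["R"]).T@p["t"],3))
    for th in["grid","knob_top","grid_hole","stand","slot","fence","gate","gate_top","step_wedge","lead_brick","cleaner","cassette","loupe","bead_disc"]:
        print(th,[(round(d["p"],2),np.round(d["location"],1).tolist(),np.round(atz(p,d["location"],.03),3)[:2].tolist()) for d in arm.recognise(p,th)][:4])
E
```

```text
{'time_s': np.float64(0.0), 'qpos': array([-67.661,  18.439,  -4.015,  83.175,   1.292,  78.54 ,  -3.26 ]), 'qd': array([-0.079, -0.005, -0.014, -0.09 , -0.01 ,  0.055, -0.018]), 'tau': array([-0.0000e+00, -4.9359e+01, -3.8200e-01, -3.1433e+01,  1.3000e-02,
        1.2000e-02, -0.0000e+00]), 'tool_pos': array([0.238, 0.604, 0.198]), 'eef_rot': array([-1.79891e+02,  3.00000e-03,  1.58470e+02]), 'force': array([-0.211, -0.251,  0.379]), 'moment': array([-0.04 ,  0.052, -0.006]), 'grip_width': np.float64(0.086)} 0.0187
top [0.319 0.007 1.216]
grid [(0.71, [411.3, 303.4], [0.222, -0.275]), (0.61, [379.4, 187.3], [0.534, -0.203])]
knob_top [(0.71, [410.2, 306.9], [0.213, -0.272]), (0.6, [381.7, 187.3], [0.534, -0.21])]
grid_hole [(0.94, [381.7, 184.3], [0.542, -0.21]), (0.58, [409.5, 304.5], [0.219, -0.27]), (0.49, [317.3, 107.2], [0.765, -0.037]), (0.23, [230.9, 193.9], [0.521, 0.202])]
stand [(0.94, [232.4, 192.3], [0.526, 0.198])]
slot [(0.86, [232.1, 193.5], [0.522, 0.199]), (0.18, [317.4, 107.4], [0.765, -0.038])]
fence [(0.86, [233.1, 191.0], [0.529, 0.196])]
gate [(0.71, [307.9, 25
[... 915 characters left out ...]
97.4, 202.4], [0.529, 0.204])]
grid_hole [(0.72, [263.7, 283.1], [0.549, -0.216]), (0.7, [187.4, 211.0], [0.238, -0.281])]
stand [(0.72, [394.6, 202.2], [0.524, 0.199])]
slot [(0.65, [398.2, 207.8], [0.545, 0.194])]
fence [(0.64, [399.0, 203.7], [0.535, 0.205]), (0.33, [268.1, 189.6], [0.29, -0.064])]
gate [(0.67, [287.9, 193.2], [0.333, -0.025])]
gate_top [(0.76, [259.8, 199.1], [0.309, -0.1])]
step_wedge [(0.65, [483.2, 190.9], [0.629, 0.428])]
lead_brick [(0.94, [383.8, 313.0], [0.766, -0.03])]
cleaner [(0.72, [328.1, 335.7], [0.741, -0.163])]
cassette [(0.75, [439.2, 269.7], [0.751, 0.15])]
loupe [(0.86, [169.3, 305.2], [0.48, -0.421])]
bead_disc [(0.43, [325.0, 232.3], [0.504, -0.014])]
```

View pics/top1.png

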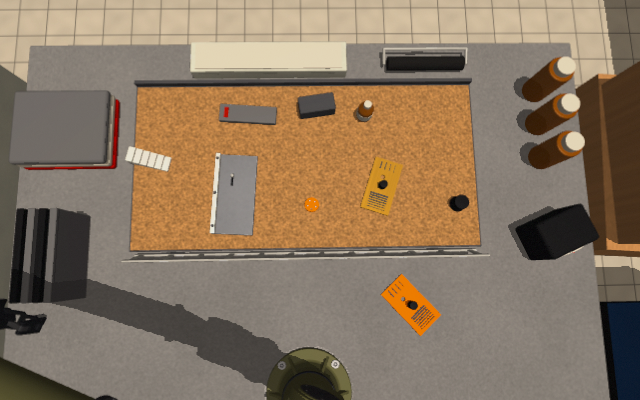

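View pics/sc1.png

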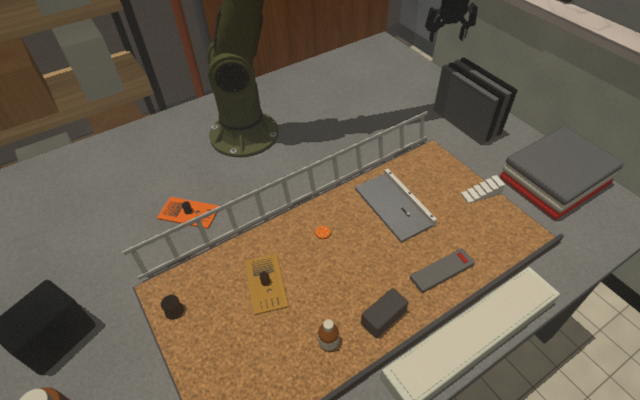

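Candidates: brass grid on the cork, top (382,186) / scene (266,285); the orange look-alike on the table, top (411,304) / scene (186,211). Brass is the first one. The stand's fence is on the left (+y), and its slot is at top (232,180).

```bash
python3 - <<'E'
from h import *
top=pc("top");sc=pc("scene")
np.savez("p0.npz",top=top["color"],sc=sc["color"])
f=lambda p,c,s:cv2.resize(p["color"][c[1]:c[3],c[0]:c[2],::-1],s,interpolation=cv2.INTER_CUBIC)
a=f(top,(350,150,420,220),(400,300+100)) ;b=f(top,(200,145,270,245),(280,400))
c=f(sc,(236,245,296,320),(160,200));c2=f(sc,(350,165,440,245),(225,200))
m=np.zeros((600,680,3),np.uint8);m[:400,:400]=a;m[:400,400:680]=b;m[400:,:160]=c;m[400:,160:385]=c2
cv2.imwrite("pics/m.png",m)
E
```

```text
(no output)
```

View pics/m.png

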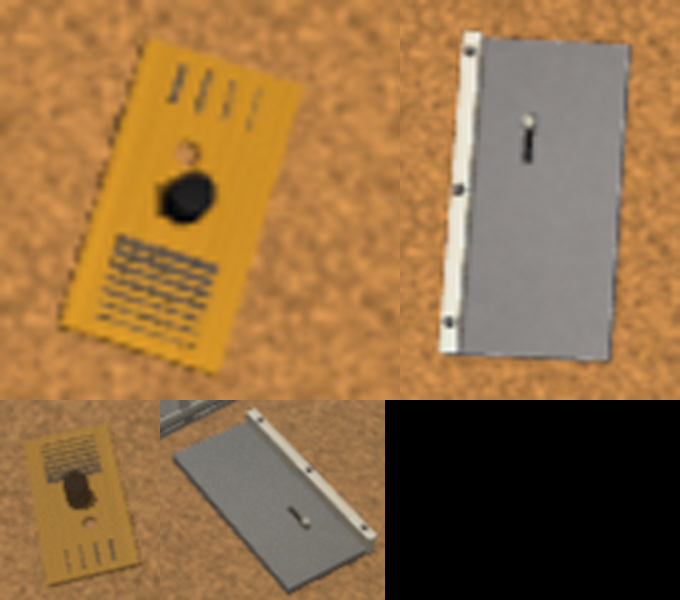

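The crop shows the brass plate (not the orange one). Its hole is on the +x side of the knob, so the grid's front faces world +x with a yaw of about -17°. The stand is at about -4° and its pin seems to be at the front end of the slot (crop 529,120).

```bash
cat >> h.py <<'E'
from scipy.optimize import least_squares
def fit(pics,pts,p0):  # pts: per pic list of (model xyz, px); pose x,y,yaw with z0
    def f(p,full=False):
        c,s=np.cos(p[2]),np.sin(p[2]);out=[]
        for pic,L in zip(pics,pts):
            M=np.array([m for m,_ in L]);U=np.array([u for _,u in L])
            W=np.c_[p[0]+c*M[:,0]-s*M[:,1],p[1]+s*M[:,0]+c*M[:,1],M[:,2]+.012]
            out.append((proj(pic,W)-U).ravel())
        return np.concatenate(out)
    r=least_squares(f,p0); return r.x,r.fun
def w2tool(d,yaw): # world shift (m) -> tool cm, tool down, yaw rad of tool x
    c,s=np.cos(yaw),np.sin(yaw); return 100*np.array([c*d[0]+s*d[1], s*d[0]-c*d[1], -d[2]])
E
python3 - <<'E'
from h import *
top=pc("top")
g=lambda u,v:(350+(u+.5)/(400/70)-.5,150+(v+.5)/(400/70)-.5)
s=lambda u,v:(200+(u-400+.5)/4-.5,145+(v+.5)/4-.5)
G=[((.075,.04,.006),g(150,38)),((.075,-.04,.006),g(302,92)),((-.075,-.04,.006),g(218,374)),((-.075,.04,.006),g(60,328))]
S=[((.07,-.065,.012),s(630,45)),((-.15,-.065,.012),s(610,360)),((.07,.047,.028),s(464,32)),((.07,.035,.028),s(482,33)),((-.15,.047,.028),s(440,352)),((-.15,.035,.028),s(458,354))]
for L,p in((G,(.54,-.2,-.3)),(S,(.52,.2,0))):
    x,r=fit([top],[L],p); print(np.round(x[:2],4),np.degrees(x[2]),np.round(r,1))
c,sn=np.cos(x[2]),np.sin(x[2])
P=atz(top,s(529,120),.032)[:2]-x[:2]; print("pin stand",c*P[0]+sn*P[1],-sn*P[0]+c*P[1])
P=atz(top,s(528,162),.024)[:2]-x[:2]; print("slotend",c*P[0]+sn*P[1],-sn*P[0]+c*P[1])
w=pc("wrist");print("wristcam",np.round(-np.array(w["R"]).T@w["t"],3),np.round(np.array(w["R"])[2],3),np.array(w["intrinsics"])[0,0])
E
```

```text
[ 0.5406 -0.2116] -18.960849469702996 [-0.3  0.1  0.5 -0.6  0.   0.7 -0.2 -0.2]
[0.5626 0.2003] -3.258001609897543 [ 0.1 -0.2  0.3  0.5 -0.1 -0.2 -0.1 -0.3 -0.1  0.3 -0.1 -0. ]
pin stand 0.011745374684646972 -7.92029388077735e-05
slotend -0.0159058785530766 1.6584711465995536e-05
wristcam [0.167 0.632 0.374] [ 0.276 -0.109 -0.955] 346.4268756840101
```

>>> play_rows(
  commands=[-4.1,-2.7,0,0,-4.1,-2.7,0,0,-4.1,-2.7,0,0,-4.1,-2.7,0,0,-4.1,-2.7,0,0,-4.1,-2.7,0,0,-4.1,-2.7,0,0,-4.1,-2.7,0,0],
)

```text
time_s: 2.5
tool_pos: [0.4654, 0.2816, 0.1998]
eef_rot: [179.9, 0.0, 158.5]
force: [0.1, 0.3, 0.2]
grip_width: 0.0854
```

>>> play_rows(
  commands=[-4.1,-2.7,0,0,-4.1,-2.7,0,0,0,0,0,0],
)

```text
time_s: 2.8
tool_pos: [0.5252, 0.1941, 0.1999]
eef_rot: [-179.9, 0.2, 157.7]
force: [-0.0, -0.3, 0.8]
grip_width: 0.0854
```

```bash
python3 - <<'E'
from h import *
w=pc("wrist");save(w,"w1.png")
o=arm.observe();print(o["tool_pos"],o["eef_rot"])
x=(.5626,.2003,np.radians(-3.26));c,s=np.cos(x[2]),np.sin(x[2])
for m in[(.07,-.065,.012),(-.15,-.065,.012),(.07,.035,.028),(-.15,.035,.028),(.0117,0,.020),(-.017,0,.012)]:
    print(m,proj(w,[x[0]+c*m[0]-s*m[1],x[1]+s*m[0]+c*m[1],m[2]+.012]).round(1))
E
```

```text
[0.52304716 0.19851521 0.19968794] [-1.79968561e+02  8.29129525e-02  1.57999382e+02]
(0.07, -0.065, 0.012) [[303.2 264.9]]
(-0.15, -0.065, 0.012) [[225.8  71.7]]
(0.07, 0.035, 0.028) [[390.9 245.2]]
(-0.15, 0.035, 0.028) [[324.6  32.3]]
(0.0117, 0, 0.02) [[342.4 204. ]]
(-0.017, 0, 0.012) [[333.5 177. ]]
```

View pics/w1.png

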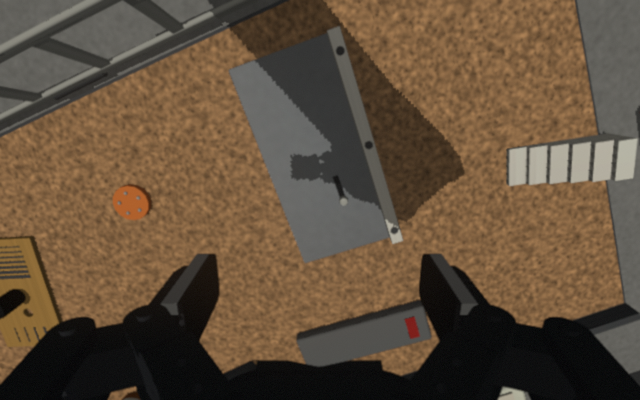

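The predicted pin (342,204) and bed corner (303,265) match the wrist picture (344,202 and 306,262) to within about 2–3 mm. Next I move over the grid.

>>> play_rows(
  commands=[-1.9,-4.2,0,0,-1.9,-4.2,0,0,-1.9,-4.2,0,0,-1.9,-4.2,0,0,-1.9,-4.2,0,0,-1.9,-4.2,0.5,0,-1.9,-4.2,1,0,-1.9,-4.2,1,0],
)

```text
time_s: 3.65
tool_pos: [0.5395, -0.1652, 0.1746]
eef_rot: [179.9, 0.1, 158.6]
force: [1.3, 0.5, 0.1]
grip_width: 0.0853
```

>>> play_rows(
  commands=[-1.5,-3.9,1,0,0,0,0,0,0,0,0,0],
)

```text
time_s: 3.95
tool_pos: [0.5385, -0.2068, 0.164]
eef_rot: [180.0, -0.1, 158.4]
force: [0.6, 0.9, -0.1]
grip_width: 0.0858
```

```bash
python3 - <<'E'
from h import *
w=pc("wrist");t=pc("top");save(w,"w2.png")
o=arm.observe();print(o["tool_pos"],o["eef_rot"])
x=(.5406,-.2116,np.radians(-18.96));c,s=np.cos(x[2]),np.sin(x[2])
for m in[(.075,.04,.006),(.075,-.04,.006),(-.075,-.04,.006),(-.075,.04,.006),(0,0,.038),(.025,.005,.006)]:
    print(m,proj(w,[x[0]+c*m[0]-s*m[1],x[1]+s*m[0]+c*m[1],m[2]+.012]).round(1))
for th in("knob_top","grid_hole"): print(th,[(d["p"],d["location"]) for d in arm.recognise(w,th)])
E
```

```text
[ 0.53940191 -0.20465948  0.16445577] [ 1.79921835e+02 -9.48945797e-03  1.58642393e+02]
(0.075, 0.04, 0.006) [[358.4 243.1]]
(0.075, -0.04, 0.006) [[279.9 246.4]]
(-0.075, -0.04, 0.006) [[266.7  93.9]]
(-0.075, 0.04, 0.006) [[356.3  89.6]]
(0, 0, 0.038) [[315.2 182.3]]
(0.025, 0.005, 0.006) [[321.9 197.9]]
knob_top [(0.97, [319.3, 162.0]), (0.16, [506.2, 37.6])]
grid_hole [(0.91, [317.8, 164.2])]
```

View pics/w2.png

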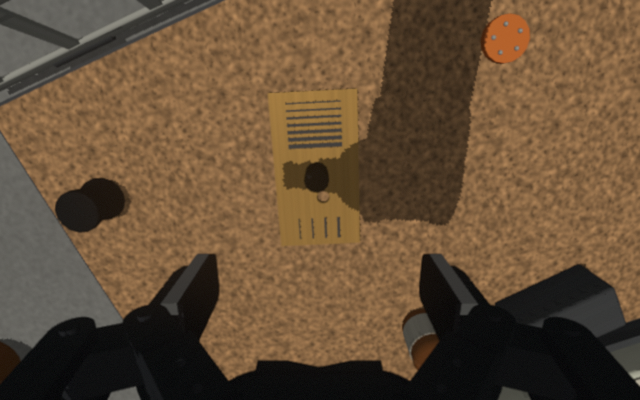

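The wrist picture shows the brass plate with its knob at about (316,178) and hole at (322,198). The predicted corners agree within 2 px, so I descend and grip.

>>> play_rows(
  commands=[-0.3,-0.4,2,0,0,0,3,0,0,0,3,0,0,0,3,0,0,0,2,0,0,0,1,0],
)

```text
time_s: 4.75
tool_pos: [0.5392, -0.2097, 0.0226]
eef_rot: [180.0, -0.2, 158.6]
force: [-0.8, 0.8, -0.1]
grip_width: 0.0853
```

>>> play_rows(
  commands=[0,0,0,0,0,0,0,0,0,0,0,0,0,0,0,0,0,0,0,0,0,0,0,0],
  jaw=0,
  squeeze=40,
)

```text
time_s: 5.35
tool_pos: [0.5402, -0.212, 0.0248]
eef_rot: [180.0, 0.0, 158.5]
force: [0.2, -0.1, 0.4]
grip_width: 0.0
```

>>> play_rows(
  commands=[0,0,0,0,0,0,-1,0,0,0,-1.5,0,0,0,-2,0,0,0,-2,0,0,0,-1.5,0,0,0,0,0],
)

```text
time_s: 6.05
tool_pos: [0.542, -0.2128, 0.1077]
eef_rot: [179.9, 0.3, 158.5]
force: [0.5, -0.7, -0.3]
grip_width: 0.0
```

```bash
python3 - <<'E'
from h import *
o=arm.observe();print({k:np.round(o[k],3) for k in("tool_pos","eef_rot","force","grip_width","time_s")})
w=pc("wrist");save(w,"w3.png")
E
```

```text
{'tool_pos': array([ 0.542, -0.213,  0.108]), 'eef_rot': array([179.935,   0.322, 158.466]), 'force': array([ 0.458, -0.726, -0.306]), 'grip_width': np.float64(0.0), 'time_s': np.float64(6.05)}
```

View pics/w3.png

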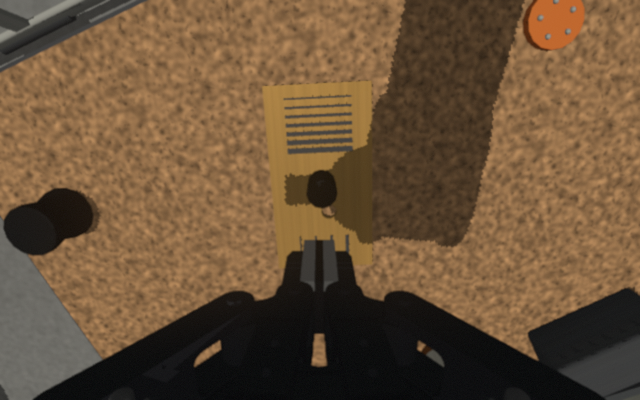

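```bash
python3 - <<'E'
from h import *
o=arm.observe();p=np.array(o["tool_pos"])
w=pc("wrist")
print(proj(w,p), proj(w,p+[0,0,.019]))
x=(.5406,-.2116,np.radians(-18.96));c,s=np.cos(x[2]),np.sin(x[2])
print(proj(w,[[x[0],x[1],.05],[x[0],x[1],.018]]))
g=[((.075,.04,.006),0)]
for m in[(-.075,-.04,.006),(-.075,.04,.006)]: print(proj(w,[x[0]+c*m[0]-s*m[1],x[1]+s*m[0]+c*m[1],m[2]+.012]))
print(np.round(-np.array(w["R"]).T@w["t"],3),np.round(w["R"],3))
t=pc("top");s2=pc("scene")
for pic in(t,s2):print(proj(pic,p), proj(pic,[[x[0],x[1],.05]]),[(d["p"],d["location"]) for d in arm.recognise(pic,"knob_top")])
f=lambda p,u,r:cv2.resize(p["color"][int(u[1])-r:int(u[1])+r,int(u[0])-r:int(u[0])+r,::-1],(400,400),interpolation=cv2.INTER_CUBIC)
cv2.imwrite("pics/m2.png",np.hstack([f(t,proj(t,p)[0],50),f(s2,proj(s2,p)[0],50)]))
E
```

```text
[[320.06558617 231.50742294]] [[320.23611475 247.11718505]]
[[320.33908091 198.29949076]
 [320.12783976 185.48112075]]
[[260.80138508  89.17342443]]
[[370.68307209  84.04027862]]
[ 0.469 -0.185  0.281] [[ 0.367  0.93   0.001]
 [ 0.887 -0.35   0.3  ]
 [ 0.279 -0.109 -0.954]]
[[387.75646157 179.28651652]] [[383.64245416 183.53676568]] [(0.72, [418.3, 313.3])]
[[259.56349329 261.7675696 ]] [[262.73580436 275.01395413]] [(0.86, [263.4, 285.1]), (0.83, [186.2, 211.3])]
```

View pics/m2.png

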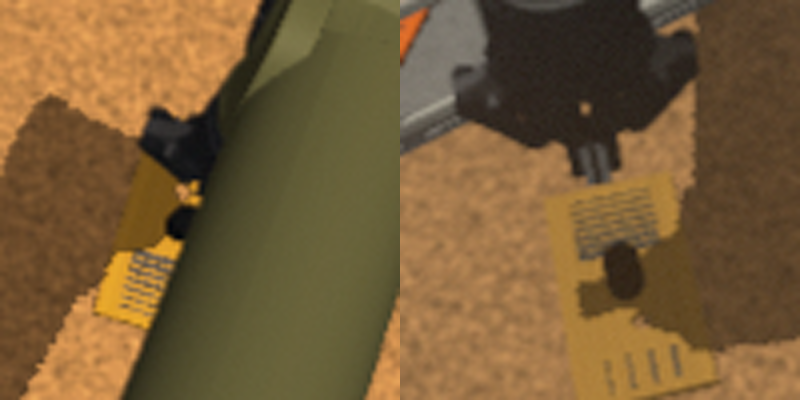

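```bash
python3 - <<'E'
from h import *
import json
x=(.5406,-.2116)
th=np.linspace(0,2*np.pi,40)
def sil(pic,dx=0,dy=0,h=.038,z0=.012):
    P=[[x[0]+dx+.011*np.cos(a),x[1]+dy+.011*np.sin(a),z0+z] for a in th for z in(.006,h)]
    return cv2.convexHull(proj(pic,P).astype(np.float32))
w=pc("wrist");s=pc("scene")
z=np.load("p0.npz")
pics={"wrist":w,"scene":dict(s,color=z["sc"]),"top":dict(pc("top"),color=z["top"])}
for n,p in pics.items():
    H=sil(p)[:,0]; a=np.floor(H.min(0)-8).astype(int); b=np.ceil(H.max(0)+8).astype(int)
    g=p["color"][a[1]:b[1],a[0]:b[0]].max(2)
    m=(g<60).astype(np.uint8)
    nn,lab,st,ce=cv2.connectedComponentsWithStats(m); 
    print(n,"pred bbox",H.min(0).round(1),H.max(0).round(1))
    for i in range(1,nn):
        if st[i,4]>10: print("  seen",st[i,:2]+a,st[i,:2]+st[i,2:4]+a-1,st[i,4],"predarea",cv2.contourArea(sil(p)))
    for hh in(.02,.025,.03): Hh=sil(p,h=hh)[:,0];print("   h",hh,Hh.min(0).round(1),Hh.max(0).round(1))
g=pics["wrist"]["color"][160:260,300:342].max(2)
print("\n".join("".join("#" if v<40 else "+" if v<70 else "." for v in r) for r in g[::2]))
E
```

```text
wrist pred bbox [304.8 175.6] [336.3 217.1]
  seen [307 176] [337 213] 946 predarea 1058.3890111271758
   h 0.02 [305.7 175.6] [335.2 208.4]
   h 0.025 [305.5 175.6] [335.5 210.7]
   h 0.03 [305.2 175.6] [335.8 213.1]
scene pred bbox [258. 271.] [269.  286.3]
  seen [261 272] [269 284] 83 predarea 128.9950597472489
   h 0.02 [259.  275.1] [269.  286.3]
   h 0.025 [258.7 274. ] [269.  286.3]
   h 0.03 [258.4 272.8] [269.  286.3]
top pred bbox [377.6 179.5] [387.7 189.6]
  seen [378 181] [386 188] 54 predarea 73.88215879048221
   h 0.02 [377.6 180.8] [386.5 189.6]
   h 0.025 [377.6 180.5] [386.8 189.6]
   h 0.03 [377.6 180.1] [387.1 189.6]
..........................................
..........................................
..........................................
..........................................
..........................................
..........................................
..........................................
..........................................
....................+++++.................
..............++#############++...........
...........++###########
[... 995 characters left out ...]
............
..........................................
..........................................
..........................................
..........................................
..........................................
..........................................
..........................................
.....+++++++++++#######++++++++++.........
.....+++++++++++#######+++++++++++........
.....+++++++++++#######+++++++++++........
.....+++++++++++#######+++++++++++........
....++++++++++++#######+++++++++++........
##++++++++++++++#######+++++++++++++######
##++++++++++++++#######+++++++++++++######
##++++++++++++++#######+++++++++++++######
##++++++++++++++#######++++++++++++++#####
```

>>> play_rows(
  commands=[0,0,0,0,0,0,0,0,0,0,0,0,0,0,2,0,0,0,2,0,0,0,2,0,0,0,2,0,0,0,0,0],
  jaw=100,
)

```text
time_s: 7.3
tool_pos: [0.5376, -0.211, 0.0218]
eef_rot: [-180.0, -0.3, 158.5]
force: [-0.5, -0.4, 0.2]
grip_width: 0.0857
```

```bash
python3 - <<'E'
from h import *
o=arm.observe();p=np.array(o["tool_pos"]);print(p,o["grip_width"],o["force"])
w=pc("wrist");s2=pc("scene");t=pc("top")
print(proj(w,[p,p+[0,0,.019]]),proj(s2,p))
f=lambda p,c:cv2.resize(p["color"][c[1]:c[3],c[0]:c[2],::-1],(400,400),interpolation=cv2.INTER_CUBIC)
u=proj(s2,p)[0].astype(int)
cv2.imwrite("pics/m3.png",np.hstack([f(w,(160,80,480,400)),f(s2,(u[0]-40,u[1]-50,u[0]+40,u[1]+30))]))
E
```

```text
[ 0.53764213 -0.21100434  0.02178832] 0.08565299243583017 [-0.51163571 -0.41082338  0.24216807]
[[320.0588889  231.5358662 ]
 [320.16723398 246.86522601]] [[263.78941306 280.37984118]]
```

View pics/m3.png

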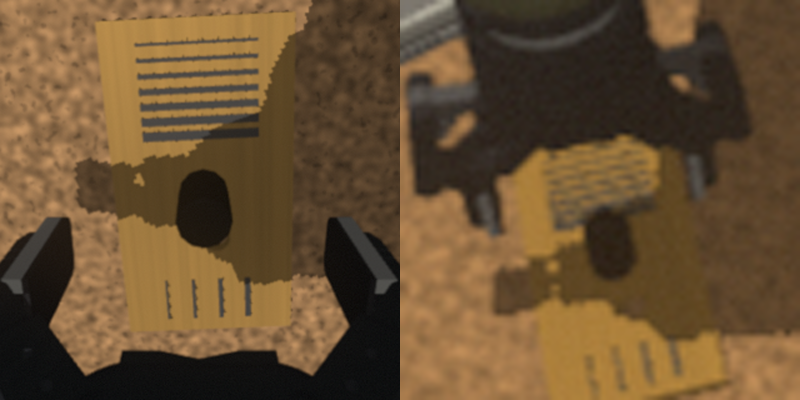

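```bash
python3 - <<'E'
from h import *
w=pc("wrist");s=pc("scene")
def tri(a,b):
    A=[];B=[]
    for pic,px in((w,a),(s,b)):
        c,d=ray(pic,px);d/=np.linalg.norm(d);M=np.eye(3)-np.outer(d,d);A.append(M);B.append(M@c)
    X=np.linalg.solve(sum(A),sum(B));return X.round(4),[(proj(q,X)-np.array(u)).round(1).tolist() for q,u in((w,a),(s,b))]
print(tri((208,254.4),(242.4,277)),tri((428,254.4),(282,269)))
print("knob top",tri((324,262),(265,272.5)))
print(arm.observe()["tool_pos"],[ (a,getattr(arm,a)) for a in dir(arm) if not a.startswith("_") and not callable(getattr(arm,a))])
E
```

```text
(array([ 0.521 , -0.2568,  0.0565]), [[[7.1, 0.6]], [[-1.4, -0.2]]]) (array([ 0.5559, -0.1667,  0.0575]), [[[-3.0, 0.5]], [[0.5, -0.3]]])
knob top (array([ 0.5423, -0.2083,  0.059 ]), [[[5.8, -0.3]], [[-1.1, 0.2]]])
[ 0.54098556 -0.21231881  0.02578664] [('tcp_to_grasp', 0.0187)]
```

>>> play_rows(
  commands=[0,0,0,0,0,0,0,0,0,0,0,0,0,0,0.3,0,0,0,0.3,0,0,0,0,0],
  jaw=50,
)

```text
time_s: 8.15
tool_pos: [0.5394, -0.2117, 0.0177]
eef_rot: [-180.0, -0.1, 158.5]
force: [0.2, 0.5, -0.6]
grip_width: 0.0429
```

```bash
python3 - <<'E'
from h import *
o=arm.observe();p=np.array(o["tool_pos"]);print(p,o["grip_width"],o["force"])
w=pc("wrist");s2=pc("scene")
print(proj(w,[p]),proj(s2,p))
f=lambda p,c:cv2.resize(p["color"][c[1]:c[3],c[0]:c[2],::-1],(400,400),interpolation=cv2.INTER_CUBIC)
u=proj(s2,p)[0].astype(int);print(u)
cv2.imwrite("pics/m4.png",np.hstack([f(w,(220,160,420,360)),f(s2,(u[0]-30,u[1]-40,u[0]+30,u[1]+20))]))
E
```

```text
[ 0.53944596 -0.21170505  0.0177436 ] 0.04289436654356319 [ 0.19119442  0.48346987 -0.5745709 ]
[[320.05034154 231.57990596]] [[264.0877963  281.96279523]]
[264 281]
```

View pics/m4.png

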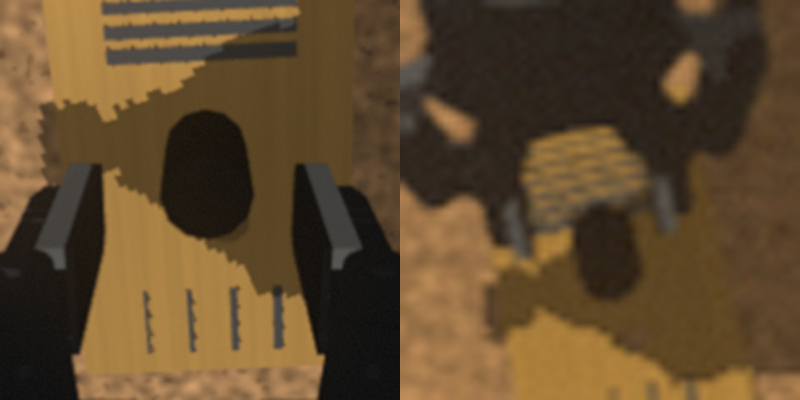

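```bash
python3 - <<'E'
from h import *
w=pc("wrist");s=pc("scene");P=np.array([.5403,-.2117,.0180]);y=np.radians(158.5)
ex=np.array([np.cos(y),np.sin(y),0]);ey=np.array([np.sin(y),-np.cos(y),0])
print(proj(w,[P+.011*ex+.0215*ey,P+.011*ex-.0215*ey]))
def pr(q): return np.r_[(proj(w,[P+(q[0]+.011)*ex-.0215*ey+[0,0,q[1]],P+(q[0]+.011)*ex+.0215*ey+[0,0,q[1]]])).ravel(),proj(s,[P+(q[0]-.011)*ex-.0215*ey+[0,0,q[1]],P+(q[0]-.011)*ex+.0215*ey+[0,0,q[1]]]).ravel()]
obs=np.array([270,242.5,367.5,242.5,253,279.2,272.2,275.5])
obs2=obs.copy()
print(pr([0,0]).round(1),pr([0,.02]).round(1))
wts=np.array([1,1,1,1,2,2,2,2])
r=least_squares(lambda q:(pr(q)-obs)*wts,[0,0],x_scale=.01);print(r.x,(pr(r.x)-obs).round(1))
# same sign check: knob top, model at 0.050
print("knobtop", proj(w,[.5406,-.2116,.05]),proj(s,[.5406,-.2116,.05]))
E
```

```text
[[360.5660159  213.38798844]
 [280.90930429 213.42478294]]
[280.9 213.4 360.6 213.4 255.7 287.8 273.8 284.4] [276.6 228.1 365.3 228.  254.6 283.4 273.  279.9]
[0.0006559 0.0374359] [ 1.9 -0.   3.  -0.1  0.5 -0.  -0.1  0.2]
knobtop [[321.52359184 260.83752416]] [[262.73580436 275.01395413]]
```

Fitting both views puts the fingertips about 37 mm behind the reported TCP. That explains the miss: the pads closed above the knob. I go lower in steps and watch the force.

>>> play_rows(
  commands=[0,0,0.6,0,0,0,0.6,0,0,0,0.4,0,0,0,0,0],
)

```text
time_s: 8.75
tool_pos: [0.5391, -0.2117, 0.0014]
eef_rot: [-180.0, -0.1, 158.5]
force: [-0.3, 0.6, 0.7]
grip_width: 0.0427
```

>>> play_rows(
  commands=[0,0,0.3,0,0,0,0.3,0,0,0,0.2,0,0,0,0,0],
)

```text
time_s: 9.15
tool_pos: [0.5397, -0.2119, -0.0059]
eef_rot: [-180.0, -0.0, 158.5]
force: [-0.2, 0.3, -0.2]
grip_width: 0.0426
```

```bash
python3 - <<'E'
from h import *
o=arm.observe();p=np.array(o["tool_pos"]);print(p,o["grip_width"],o["force"])
w=pc("wrist")
g=w["color"][215:275:2,255:385:2].max(2)
print("\n".join("".join("#" if v<40 else "+" if v<75 else "." for v in r) for r in g))
E
```

```text
[ 0.5397004  -0.21186817 -0.00591886] 0.04264198292531698 [-0.21620292  0.3106142  -0.16144031]
.................................................................
.................................................................
.................................................................
.................................................................
.................................................................
.................................................................
.................................................................
.................................................................
.................................................................
...............................++###+++..........................
............................+###########+........................
...........................+#############+.......................
..........................+###############+......................
.........................+#################+.....................
.+++++##................+###################+...........+##++++++
++++++##......
[... 275 characters left out ...]
#####################..........+####++++
++++####+..............#######################..........#####++++
++++####+..............#######################+.........#####++++
+++#####+.............+#######################+.........######+++
+++#####+.............+#######################+.........######+++
+++#####+.............+########################.........######+++
++######+.............+########################.........#######++
++######+.............+########################.........#######++
++#######.............#########################+........#######++
+########.............#########################+........########+
+########.............#########################+.......+########+
```

>>> play_rows(
  commands=[0,0,0.2,0,0,0,0.2,0,0,0,0,0],
)

```text
time_s: 9.5
tool_pos: [0.5397, -0.2118, -0.0099]
eef_rot: [180.0, -0.0, 158.5]
force: [-0.5, -1.0, 1.0]
grip_width: 0.0428
```

>>> play_rows(
  commands=[0,0,0,0,0,0,0,0,0,0,0,0,0,0,0,0],
  jaw=0,
  squeeze=40,
)

```text
time_s: 9.9
tool_pos: [0.5402, -0.2117, -0.0094]
eef_rot: [180.0, 0.0, 158.5]
force: [0.3, 1.1, 1.2]
grip_width: 0.021
```

>>> play_rows(
  commands=[0,0,-0.3,0,0,0,-0.7,0,0,0,-1.5,0,0,0,-1.5,0,0,0,-1.5,0,0,0,-1,0,0,0,-0.5,0,0,0,0,0],
)

```text
time_s: 10.7
tool_pos: [0.5406, -0.212, 0.0615]
eef_rot: [180.0, 0.1, 158.5]
force: [0.2, -0.1, -3.9]
grip_width: 0.0206
```

```bash
python3 - <<'E'
from h import *
o=arm.observe();print(o["tool_pos"],o["grip_width"],o["force"],o["moment"])
w=pc("wrist")
f=lambda p,c:cv2.resize(p["color"][c[1]:c[3],c[0]:c[2],::-1],(480,400),interpolation=cv2.INTER_CUBIC)
cv2.imwrite("pics/m5.png",f(w,(200,100,440,300)))
np.savez("hold.npz",w["color"])
E
```

```text
[ 0.54057712 -0.21200917  0.06146865] 0.020604962278656186 [ 0.21765758 -0.11558064 -3.87799141] [-0.00216612  0.04095834  0.01392154]
```

View pics/m5.png

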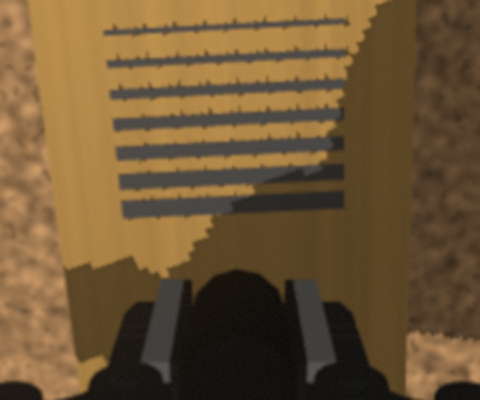

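The grid is held at 21 mm opening and looks level; the weight shows as about 4 N. I carry it over to the stand.

>>> play_rows(
  commands=[0.8,1.7,0,0,1.3,2.7,0,0,1.6,3.5,0,0,1.6,3.5,0,0,1.6,3.5,0,0,1.6,3.5,0,0,1.6,3.5,0,0,1.6,3.5,0,0],
)

```text
time_s: 11.55
tool_pos: [0.5234, 0.0687, 0.0597]
eef_rot: [-180.0, -0.1, 158.5]
force: [0.7, -0.0, -4.7]
grip_width: 0.0203
```

>>> play_rows(
  commands=[1.6,3.5,0,0,1.6,3.5,0,0,1.3,2.7,0,0,0.8,1.7,0,-0.03,0,0,0,-0.06,0,0,0,-0.09,0,0,0,-0.064,0,0,0,-0.03],
)

```text
time_s: 12.35
tool_pos: [0.5167, 0.1916, 0.0598]
eef_rot: [-179.9, -0.0, 174.2]
force: [-0.3, -0.1, -4.1]
grip_width: 0.0209
```

>>> play_rows(
  commands=[0,0,0,0,0,0,0,0,0,0,0,0],
)

```text
time_s: 12.65
tool_pos: [0.5168, 0.1926, 0.0603]
eef_rot: [-180.0, -0.0, 174.1]
force: [-0.1, -0.1, -3.3]
grip_width: 0.0206
```

```bash
python3 - <<'E'
from h import *
P=[]
for i in range(3):
    w=pc("wrist");o=arm.observe();P.append(np.r_[o["tool_pos"],o["eef_rot"][2]])
print(np.round(P,4),o["grip_width"],o["force"])
save(w,"w6.png")
S=(.5626,.2003,np.radians(-3.26));c,s=np.cos(S[2]),np.sin(S[2])
d=np.mean(P,0)[:2]-S[:2];print("tcp in stand",c*d[0]+s*d[1],-s*d[0]+c*d[1])
for m in[(.07,.035,.028),(-.15,.035,.028),(-.15,.047,.028),(.07,.047,.028),(-.15,-.065,.012),(.07,-.065,.012)]:
    print(m,proj(w,[S[0]+c*m[0]-s*m[1],S[1]+s*m[0]+c*m[1],m[2]+.012]).round(1))
# grid corners predicted, held: knob at TCP
y=np.radians(-3.26);t=np.mean(P,0)
for m in[(-.075,.04,.006),(-.075,-.04,.006)]:
    print("grid",m,proj(w,[t[0]+np.cos(y)*m[0]-np.sin(y)*m[1],t[1]+np.sin(y)*m[0]+np.cos(y)*m[1],t[2]+.0215+m[2]]).round(1))
E
```

```text
[[5.169000e-01 1.926000e-01 6.040000e-02 1.741336e+02]
 [5.169000e-01 1.927000e-01 6.040000e-02 1.741446e+02]
 [5.169000e-01 1.928000e-01 6.050000e-02 1.741546e+02]] 0.021104517519848244 [ 0.31215341  0.20602172 -3.37971541]
tcp in stand -0.045227557843020925 -0.010180785468857869
(0.07, 0.035, 0.028) [[390.5 367.2]]
(-0.15, 0.035, 0.028) [[397.6  25.3]]
(-0.15, 0.047, 0.028) [[420.8  24.3]]
(0.07, 0.047, 0.028) [[407.5 366.5]]
(-0.15, -0.065, 0.012) [[214.1  38.8]]
(0.07, -0.065, 0.012) [[253.5 355.5]]
grid (-0.075, 0.04, 0.006) [[409.2  85.9]]
grid (-0.075, -0.04, 0.006) [[214.3  95.1]]
```

View pics/w6.png

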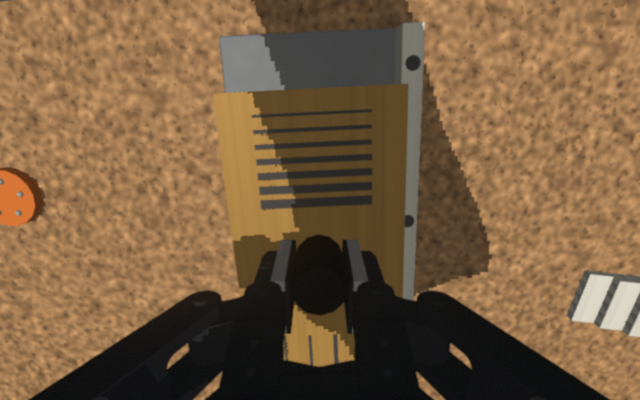

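The wrist picture shows the held plate's rear corners at (214,94) and (408,85), as predicted. The fence's rear inner edge at (402,25) lies about 3 mm farther +y than in the model, so I'll find the fence by contact. Next I lower next to the fence.

>>> play_rows(
  commands=[0.25,0.15,0.3,0,0.25,0.15,0.8,0,0,0,1.1,0,0,0,1.1,0,0,0,0.8,0,0,0,0.4,0,0,0,0.1,0,0,0,0,0],
)

```text
time_s: 13.6
tool_pos: [0.5124, 0.1962, 0.0144]
eef_rot: [-180.0, 0.0, 174.2]
force: [-0.4, -0.2, -3.8]
grip_width: 0.0209
```

>>> play_rows(
  commands=[0,0,0.1,0,0,0,0.1,0,0,0,0.1,0,0,0,0,0],
  squeeze=30,
)

```text
time_s: 14.0
tool_pos: [0.5122, 0.1963, 0.0114]
eef_rot: [180.0, 0.0, 174.2]
force: [0.1, -0.1, -3.8]
grip_width: 0.0209
```

>>> play_rows(
  commands=[0,0.1,0,0,0,0.1,0,0,0,0,0,0],
)

```text
time_s: 14.3
tool_pos: [0.5125, 0.1986, 0.0115]
eef_rot: [180.0, 0.0, 174.2]
force: [0.3, -0.6, -3.3]
grip_width: 0.0206
```

>>> play_rows(
  commands=[0,0.1,0,0,0,0.05,0,0,0,0,0,0],
)

```text
time_s: 14.6
tool_pos: [0.5125, 0.1999, 0.0114]
eef_rot: [180.0, 0.0, 174.2]
force: [-0.0, 0.5, -3.9]
grip_width: 0.0206
```

>>> play_rows(
  commands=[0,0.05,0,0,0,0.05,0,0,0,0,0,0],
)

```text
time_s: 14.9
tool_pos: [0.5126, 0.2003, 0.0113]
eef_rot: [-180.0, -0.0, 174.1]
force: [0.2, -0.7, -3.4]
grip_width: 0.0207
```

>>> play_rows(
  commands=[0,0.05,0,0,0,0.05,0,0,0,0,0,0],
)

```text
time_s: 15.2
tool_pos: [0.5126, 0.2004, 0.0113]
eef_rot: [-179.9, -0.0, 174.1]
force: [-1.0, -4.9, -2.1]
grip_width: 0.0206
```

>>> play_rows(
  commands=[-0.15,-0.03,0,0,0,0,0.1,0,0,0,0.05,0,0,0,0.05,0,0,0,0,0],
  squeeze=20,
)

```text
time_s: 15.7
tool_pos: [0.5145, 0.2004, 0.0099]
eef_rot: [-180.0, 0.0, 174.1]
force: [-2.4, -5.5, -0.1]
grip_width: 0.0208
```

>>> play_rows(
  commands=[0,0,0.05,0,0,0,0.05,0,0,0,0,0],
)

```text
time_s: 16.0
tool_pos: [0.5147, 0.2004, 0.0093]
eef_rot: [-180.0, 0.0, 174.1]
force: [-2.2, -5.8, 2.6]
grip_width: 0.0206
```

>>> play_rows(
  commands=[0,-0.03,0.05,0,0,0,0.05,0,0,0,0,0],
)

```text
time_s: 16.3
tool_pos: [0.515, 0.2004, 0.0088]
eef_rot: [-180.0, 0.1, 174.2]
force: [-4.4, -7.0, 5.9]
grip_width: 0.0205
```

```bash
python3 - <<'E'
from h import *
o=arm.observe();print(o["tool_pos"],o["force"],o["moment"],o["grip_width"])
E
```

```text
[0.51499786 0.20040272 0.00875161] [-4.42414975 -6.986712    5.85092337] [-1.38210938  0.40444237 -0.02673971] 0.020537349156073473
```

>>> play_rows(
  commands=[0,-0.03,0,0,0,0,0,0,0,0,0,0],
  jaw=30,
)

```text
time_s: 16.6
tool_pos: [0.515, 0.2021, 0.0081]
eef_rot: [179.9, 0.1, 174.2]
force: [-0.3, 0.1, -0.4]
grip_width: 0.0259
```

```bash
cat > lk.py <<'E'
from h import *
# fit grid pose (x,y,yaw,pitch,zmid) is overkill: print key numbers and save crops
o=arm.observe();print(np.round(o["tool_pos"],4),np.round(o["force"],1),round(float(o["grip_width"]),4),o["time_s"])
import sys
n=sys.argv[1];w=pc("wrist");s=pc("scene");t=pc("top")
np.savez(n+".npz",w=w["color"],s=s["color"],t=t["color"])
E
python3 lk.py a1
```

```text
[0.515  0.2021 0.0081] [-0.3  0.1 -0.4] 0.0259 16.6
```

```bash
python3 - <<'E'
from h import *
o=arm.observe();print(np.round(o["qpos"],1))
w=pc("wrist")
g=w["color"][235:290:2,260:380:2].max(2)
print("\n".join("".join("#" if v<40 else "+" if v<75 else "." for v in r) for r in g))
# grid rear corners vs model (level vs tilted)
S=(.5626,.2003,np.radians(-3.26));t=np.r_[.515,.2004]
y=S[2]
for name,th in(("tilt",.061),("flat",0)):
  for m in[(-.075,.04,.006),(-.075,-.04,.006)]:
    z=.024+.006; xx=-.075*np.cos(th)
    print(name,proj(w,[t[0]+np.cos(y)*xx-np.sin(y)*m[1],t[1]+np.sin(y)*xx+np.cos(y)*m[1],z]).round(1))
hsv=cv2.cvtColor(w["color"],cv2.COLOR_RGB2HSV)
m=cv2.inRange(hsv,(10,90,60),(30,255,255))
cv2.imwrite("pics/_mask.png",m)
for r in (60,75,80,85,90,95,100,110,130,150): 
    k=np.where(m[r,180:440])[0]; print(r,(k.min()+180,k.max()+180,len(k)) if len(k) else None)
E
```

```text
[-38.9  17.   16.9 109.5  -6.   54.4  65. ]
............................................................
..........................+##+++............................
......................++#########+...........+..............
.........+.+++#+.....+#############+........+#++++++........
..........+++##+....+###############+.......+#++++++........
..........+++##+...+#################+......###++++++.......
.........++++##+..+###################+.....###++++++.......
.......+.++++##+..#####################.....###++++++.......
.++++++++++++##+.+#####################.....###++++++++++++.
+####+++++++###+.+#####################+....####++++++#####+
#####+++++++###+.+######################....####++++++######
#####+++++++###+.#######################....####+++++++#####
#####+++++++###++#######################....####+++++++#####
####++++++++###++#######################+...####+++++++#####
+###+++++++#####+#######################+...#####+++++++####
####+++++++#############################+..+#####+++++++####
###++++++++##############################...#####+++++++####
###++++++++########
[... 333 characters left out ...]
###++++++++##
##++.....################################+..######+.....++##
####+....+################################..######+...++####
######+..+################################..######+..+######
#######..+################################..######+..#######
#######+.+################################..+#####+.+#######
tilt [[403.4  88.4]]
tilt [[215.3  97.1]]
flat [[403.4  88.1]]
flat [[215.2  96.7]]
60 None
75 None
80 None
85 (np.int64(439), np.int64(439), 1)
90 (np.int64(345), np.int64(439), 59)
95 (np.int64(231), np.int64(439), 173)
100 (np.int64(215), np.int64(439), 189)
110 (np.int64(216), np.int64(439), 189)
130 (np.int64(218), np.int64(439), 123)
150 (np.int64(180), np.int64(439), 176)
```

>>> play_rows(
  commands=[0,-0.1,0,0,0,0,0,0,0,0,0,0.135,0,0,0,0.135,0,0,0,0.135,0,0,0,0],
  jaw=42,
)

```text
time_s: 17.4
tool_pos: [0.514, 0.1997, 0.0074]
eef_rot: [180.0, 0.0, 150.9]
force: [0.7, -0.3, 0.5]
grip_width: 0.0356
```

>>> play_rows(
  commands=[0,0,0,0.135,0,0,0,0.135,0,0,0,0.135,0,0,0,0.135,0,0,0,0.135,0,0,0,0.135,0,0,0,0.135,0,0,0,0.135],
)

```text
time_s: 18.2
tool_pos: [0.5141, 0.1998, 0.0074]
eef_rot: [180.0, -0.0, 89.0]
force: [0.4, -0.3, -0.4]
grip_width: 0.0358
```

```bash
python3 lk.py a2; python3 - <<'E'
from h import *
o=arm.observe();print(o["eef_rot"])
w=pc("wrist")
g=w["color"][215:300:2,255:385:2].max(2)
print("\n".join("".join("#" if v<40 else "+" if v<75 else "." for v in r) for r in g))
E
```

```text
[0.5141 0.1998 0.0074] [ 0.4 -0.3 -0.4] 0.0358 18.2
[1.79998136e+02 7.18511415e-03 8.93876785e+01]
++...++++........................................................
++...++++........................................................
++...++++........................................................
++...++++........................................................
++...++++........................................................
++...++++........................................................
++...++++........................................................
++...++++........................................................
++...++++........................................................
++...++++........................+++.............................
++...++++....................+########+..........................
++...++++..................+#############.......................#
++...++++.................+##############+......................#
++...+++++++.............+################+..........++.........+
++.......+##............+##################+........+##+.........
++.......+#
[... 1136 characters left out ...]
#####################......########+....
....+#######.......+##########################......+#######+....
....+#######.......+##########################+.....+#######+....
....+#######.......###########################+.....+#######+....
+...+#######.......+##########################.......#######+...#
#+..+######+.......+##########################.......#######+..+#
#+..+######+........##########################.......+######+..##
##++#######.........#########################........+######+++##
###########.........+########################.........###########
###########..........#######################+.........###########
##########+..........#######################..........###########
```

The jaw now lies along the fence and cages the knob. I narrow the cage and push forward gently.

>>> play_rows(
  commands=[0,0,0,0,0,0,0,0,0,0.1,0,0,-0.003,0.15,0,0,-0.003,0.15,0,0,-0.003,0.15,0,0,-0.003,0.15,0,0,0,0,0,0],
  jaw=31,
)

```text
time_s: 19.2
tool_pos: [0.5212, 0.1994, 0.0074]
eef_rot: [180.0, 0.0, 89.1]
force: [-0.8, -0.8, 0.2]
grip_width: 0.0264
```

```bash
cat > gp.py <<'E'
from h import *
# grid pose from scene+top: track brass mask vs hypotheses is heavy; print knob/tip rows and grid front edge from scene
o=arm.observe();print(np.round(o["tool_pos"],4),np.round(o["force"],1),round(float(o["grip_width"]),4),round(float(o["time_s"]),2),np.round(o["eef_rot"],1))
s=pc("scene");S=(.5626,.2021,np.radians(-3.26));c,sn=np.cos(S[2]),np.sin(S[2])
st=lambda m:[S[0]+c*m[0]-sn*m[1],S[1]+sn*m[0]+c*m[1],m[2]+.012]
m=cv2.inRange(cv2.cvtColor(s["color"],cv2.COLOR_RGB2HSV),(12,90,50),(32,255,255))
# restrict to bed polygon
poly=np.zeros(m.shape,np.uint8);cv2.fillConvexPoly(poly,proj(s,[st(q) for q in[(.066,-.061,.012),(.066,.033,.03),(-.146,.033,.03),(-.146,-.061,.012)]]).astype(np.int32),1)
m=m*poly;n,l,stt,ce=cv2.connectedComponentsWithStats(m);i=1+np.argmax(stt[1:,4]);l=(l==i)
ys,xs=np.where(l)
for nm,f in(("maxv",ys),("maxu",xs),("minv",-ys),("minu",-xs)):
    k=np.argmax(f);print(nm,xs[k],ys[k],end="; ")
print("area",l.sum())
def bm(hx,tilt): # bbox extremes for predicted grid with hole at stand hx
    gx=hx-.025;P=[]
    for a,b in((.075,.04),(.075,-.04),(-.075,-.04),(-.075,.04)):
        P.append(st((gx+a,-.005+b,.012+.006+tilt*(a+.075))))
    return proj(s,P).round(1).tolist()
import sys
for h,t in((-.023,.061),(0,.075),(.0117,.08),(.0117,0)):print(h,t,bm(h,t))
u=proj(s,st((-.01,-.005,.012)))[0].astype(int)
cv2.imwrite("pics/g.png",cv2.resize(s["color"][u[1]-50:u[1]+50,u[0]-60:u[0]+60,::-1],(720,600),interpolation=cv2.INTER_CUBIC))
E
python3 gp.py
```

```text
[0.5212 0.1994 0.0074] [-0.8 -0.8  0.2] 0.0264 19.2 [180.    0.   89.1]
maxv 399 224; maxu 423 211; minv 385 181; minu 368 189; area 985
-0.023 0.061 [[422.1, 209.9], [397.5, 222.0], [365.2, 188.1], [388.6, 177.6]]
0 0.075 [[427.7, 215.2], [403.0, 227.5], [369.8, 193.3], [393.4, 182.6]]
0.0117 0.08 [[430.6, 218.0], [405.8, 230.4], [372.2, 196.0], [395.8, 185.2]]
0.0117 0 [[429.9, 220.9], [405.2, 233.3], [372.2, 196.0], [395.8, 185.2]]
```

>>> play_rows(
  commands=[-0.004,0.2,0,0,-0.004,0.2,0,0,-0.004,0.2,0,0,-0.004,0.2,0,0,-0.004,0.2,0,0,-0.004,0.2,0,0,-0.004,0.2,0,0,-0.004,0.2,0,0],
)

```text
time_s: 20.05
tool_pos: [0.5372, 0.1989, 0.0074]
eef_rot: [-180.0, 0.0, 89.1]
force: [-2.0, -1.3, 0.7]
grip_width: 0.0263
```

```bash
python3 gp.py|head -2
```

```text
[0.5372 0.1989 0.0074] [-2.  -1.3  0.7] 0.0263 20.05 [-180.     0.    89.1]
maxv 402 228; maxu 427 215; minv 388 185; minu 371 193; area 1011
```

>>> play_rows(
  commands=[-0.002,0.1,0,0,-0.002,0.1,0,0,-0.002,0.1,0,0,-0.002,0.1,0,0,-0.002,0.1,0,0,-0.002,0.1,0,0,0,0,0,0],
)

```text
time_s: 20.8
tool_pos: [0.5433, 0.1986, 0.0074]
eef_rot: [180.0, -0.0, 89.1]
force: [-1.2, -1.1, -0.6]
grip_width: 0.0263
```

>>> play_rows(
  commands=[-0.002,0.1,0,0,-0.002,0.1,0,0,0,0,0,0],
)

```text
time_s: 21.1
tool_pos: [0.5455, 0.1987, 0.0074]
eef_rot: [180.0, -0.0, 89.1]
force: [-0.5, -0.8, 0.1]
grip_width: 0.0268
```

```bash
python3 gp.py|head -2
```

```text
[0.5455 0.1987 0.0074] [-0.5 -0.8  0.1] 0.0268 21.1 [180.   -0.   89.1]
maxv 404 230; maxu 429 217; minv 391 186; minu 373 195; area 1021
```

>>> play_rows(
  commands=[0,0.05,0,0,0,0.05,0,0,0,0,0,0],
)

```text
time_s: 21.45
tool_pos: [0.5465, 0.1989, 0.0076]
eef_rot: [179.9, -0.0, 89.1]
force: [-0.2, -0.5, -0.3]
grip_width: 0.0269
```

>>> play_rows(
  commands=[0,0.05,0,0,0,0.05,0,0,0,0,0,0],
)

```text
time_s: 21.75
tool_pos: [0.5473, 0.1986, 0.0076]
eef_rot: [180.0, -0.0, 89.1]
force: [-0.3, 0.6, -0.1]
grip_width: 0.0266
```

```bash
python3 gp.py|head -2
```

```text
[0.5473 0.1986 0.0076] [-0.3  0.6 -0.1] 0.0266 21.75 [180.   -0.   89.1]
maxv 405 233; maxu 429 219; minv 392 186; minu 373 195; area 1066
```

The front edge in the scene view fell from row 230 to 233 while the rear stayed put, and the push force vanished. That matches the flat, dropped pose (405,233). I open, rise and check.

>>> play_rows(
  commands=[0,0,0,0,0,0,0,0,0,0,-1,0,0,0,-2,0,0,0,-3,0,0,0,-3,0,0,0,-3,0,0,0,-3,0],
  jaw=55,
)

```text
time_s: 22.6
tool_pos: [0.5471, 0.1984, 0.1596]
eef_rot: [180.0, -0.0, 89.1]
force: [0.2, -0.1, -0.1]
grip_width: 0.047
```

>>> play_rows(
  commands=[-4,-3,0,0,-4,-3,0,0,-4,-3,0,0,-4,-3,0,0,0,0,0,0],
)

```text
time_s: 23.1
tool_pos: [0.4215, 0.0358, 0.1579]
eef_rot: [-179.9, -0.2, 88.7]
force: [0.3, 0.5, 0.3]
grip_width: 0.047
```

```bash
python3 gp.py|head -2; python3 - <<'E'
from h import *
s=pc("scene");w=pc("wrist");t=pc("top")
f=lambda p,c,z:cv2.resize(p["color"][c[1]:c[3],c[0]:c[2],::-1],z,interpolation=cv2.INTER_CUBIC)
m=np.zeros((600,800,3),np.uint8)
m[:300,:400]=f(s,(350,170,450,245),(400,300));m[:300,400:]=f(t,(190,140,290,215),(400,300));m[300:,:480]=f(w,(0,0,640,400),(480,300));m[300:,480:]=f(s,(100,60,640,400),(320,300))
cv2.imwrite("pics/fin.png",m)
E
```

```text
[0.4215 0.0358 0.1579] [0.3 0.5 0.3] 0.047 23.1 [-179.9   -0.2   88.7]
maxv 405 233; maxu 430 220; minv 394 185; minu 373 195; area 1321
```

View pics/fin.png

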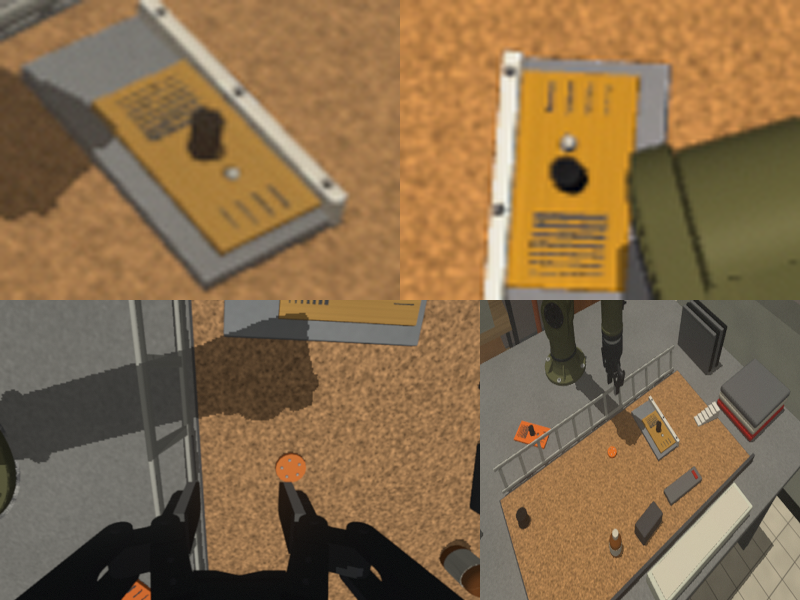

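The final picture shows the steel pin inside the hole, the plate flat and along the fence. The gate and the other things are in their places and the arm is clear.

```bash
python3 -c "
from h import *
arm.job_done()"
```

```text
the job is handed in; nothing more can be done
```

The brass grid is mounted: flat on the bed, hole over the pin, long edge along the fence. I let go, moved the arm clear and handed the job in at about 23 s.

**What I did:**
- I gripped the grid by its knob, brought it against the fence with the hole just short of the slot, and set its front on the pin.
- I let go there, then pushed the knob along the fence with the jaws loosely around it. The push was about 2 N, and the grid dropped about 36 mm later.

**Last checks:**
- In the scene view the front edge fell about 3 px to where a flat grid should be, while the rear edge stayed put. The push force went to about zero.
- The final pictures show the pin in the hole and the grid flat against the fence. Everything else looked in its place. I checked the gate only by eye and did not measure its angle.

**What disagreed or did not go as planned:**
- **First grasp:** it closed on nothing. The images put the fingertips about 35 mm behind the reported TCP, not where the description says. I corrected for that and the second grasp held.
- **Fence position:** it lay about 3 mm farther +y than my first fit, so I found it by touch.
- **Setting down:** the grid did not pivot freely in the grip on the pin. Force there rose to about 10 N before I opened the jaws and the rear settled the last 2–3 mm.

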